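# Load the tin mixer and throw its gear lever into the marked notch

## Robot

A 6-joint arm with a two-finger parallel gripper is mounted at the origin on a cart in front of the work surface, level with it; the furniture and walls round the work are solid. World frame = base frame: x ahead of the robot, y to its left, z up, the work surface at z = 0. Lengths are in m, angles in rad, forces in N, time in s.
With the tool pointing down it reaches from about 0.35 to 0.85 m from the base axis. Payload 8.1 kg.
Tool frame: the origin (TCP) lies at the very end of the fingers, on their centre line; the grasp point (between the pads) lies 19 mm behind it; z points along the fingers, y is the line along which they close (so a half turn about z gives the same grasp; the last joint's range is limited). The gripper opens to 85 mm and grips with 20 to 120 N. Pads are 22 mm wide; open, the fingers measure 114 mm over their backs; the gripper's body (76 mm by 85 mm) begins 54 mm behind the grasp point. The pads swing forward as they close: fully open they stand 13 mm farther back than shut.
Start: joints at [1.223, 0.13, 1.488, -0, 1.523, -0.085], TCP at [0.156, 0.579, 0.231] pointing down, gripper open.
Joint ranges: [-2.96, 2.96], [-0.89, 2.26], [0.02, 2.5], [-1.34, 4.48], [0, 2.73], [-2.66, 2.66]. Speed limits (rad/s): [2.39, 2.39, 2.79, 3.14, 3.14, 3.14].

## Interface

Orientations are given as a unit quaternion [x, y, z, w].
In Python, from cell import robot gives the robot as it stands. The module is installed in compiled form; this text tells all that it offers.
- The arm moves only by the tool carry_out, never from a script. Its argument "series" is one flat list of numbers, 4 for each row, row after row: the shift along the tool's x, y, z in units of 0.2 m (1.0 is 0.2 m), then the turn about the tool's z in units of pi rad (1.0 is pi rad). A call has 1 to 20 rows; each row is the pose to reach, as a shift and turn from the pose commanded when the call began, along the tool's axes at that moment, turning the shorter way round; what a row does not reach only later rows make up. A row lasts 1/8 s, in which the tool goes at most 62.5 mm and 10.7 degrees, less where a joint would pass 70% of its speed; a pose out of reach is approached as far as the arm can. A call with a number of a shift or a turn outside -1 to 1 is refused whole. A call with a gripper value outside its range is refused whole. "hand" is the gripper's target within -1 to 1 (fully open at 1, half-way at 0, shut at -1), set as the call begins (left out, the last holds). The fingers move at their own pace and stop on an object; "force" is the grip in N (left out, the last holds). Time passes only in rows, so rows that repeat a pose let the fingers close. It gives the time, the measured TCP pose, the force, the opening and the grip force at its end, in the units of the state.
- robot.observe(): the state, without advancing time (a new reading comes with each control period).
- robot.camera(name): name is "scene" or "top"; returns a dict with "pixels" (480x640x3 uint8, blue, green, red), "fx", "fy", "cx", "cy" (pixels), "dist_coeffs" ([k1, k2, p1, p2, k3] as OpenCV has them; the pictures are not rectified), "world_to_cam" (4x4, takes a point from world to camera coordinates). Camera axes: x right, y down, z forward; pixel columns grow to the right and rows downward; lengths in m; the calibration is good to about 2 mm. A picture is of the moment at which its call begins. There is no depth.
- robot.sign_off(): hands the job in; it is judged then, once.
The state is a dict: "clock": time; "qpos": joint angles; "joint_velocities": joint speeds; "effort": joint torques, N m; "tool_pos": TCP position; "orientation": TCP orientation; "ft_force": force on the tool from outside, world axes, zero at the start; "ft_torque": the same for the moment, N m; "width": opening from 0.0 (shut) to 1.0 (fully open); "grasp_force": force on a finger pad.
Only numpy, scipy, OpenCV 4.12 (cv2) and the standard library are available. Lean on these libraries where they do the work, as an engineer would, in place of code of your own. Each camera call takes 0.05 s, during which the arm holds its last target. There are 200 camera calls.

## Task

Get the small red paint tin mixing: first stand it gently upright inside the rim of the blue mixer's turntable and let go. Then pull the yellow spring knob on the gear lever out of the middle notch, throw the lever to the notch marked by the green bead, and let the knob spring fully home there. Leave the white squeeze bottle and the clear mixing cup near the tin standing where they are.

Things in the scene. Friction and masses are not known exactly. Their poses are not given: they have to be found in the camera images.
- tin_red: the small red paint tin, 58 mm across, 58 mm high, loose, about 0.16 kg, standing upright on the table; origin: centre of its underside, z up
- mixer: blue bench tin mixer, fixed: 230 mm deep (x -120 to +110), 430 wide (y -230 to +200); origin on the table under it, x away from the robot, y left, z up. Left part (y -50 to +200): wedge housing, its black-faced front panel sloping up away from the robot at 35 degrees, 50 mm high in front, 155 behind; behind it a dark motor, 207 high. Right part: a deck 58 high with the turntable
- turntable_center (a point): centre of the turntable's black rubber top, 68 mm above the table, where the tin stands; round it an aluminium rim, inner diameter 100 mm, outer 110, stands 6 mm higher than this point. It does not turn. The housing's wall, up to 155 mm high, is 105 mm to its left
- lever (a joint): swing of the gear lever about the panel's normal, rad: 0 pointing straight down the slope (middle notch), positive with its lower end to the right (mixer's -y); range -0.95 to 0.95. Notches at -0.698 (left), 0, +0.698 (right), lands 10 mm high between and beyond. The pin has about 0.04 rad of play in a notch. With the pin out 1.2 N at the knob swings it; it stays where left
- plunger (a joint): how far the spring knob is pulled out along the panel's normal, m: 0 home in a notch, over 0.008 when its round-tipped 10 mm pin is clear, 0.016 at the stop; spring 6 N at home, 9 N at the stop. Let go over a land it stays at about 0.008, the pin riding on the land, and drops home by itself when the knob comes within about 4 mm of a notch's middle
- lever_pivot (a point): the lever's pivot on the surface of the sloping panel; x along the lever from knob to pivot, z out of the panel along its normal (35 degrees from vertical, leaning to the robot); turns with the lever
- knob_grip (a point): grip point on the axis of the yellow knob, 100 mm from the pivot, 46 mm out from the panel when home. Knob: 36 mm cylinder from 16 mm below to 21 mm beyond this point, its outer 8 mm a 43 mm flange; the lever's bar is 22 mm below. z: pull direction (panel's normal); x: along the lever to the pivot. Beside it only the notched plate and the beads, up to 12 mm above the panel
- lever_tip (a point): under the white pointer at the free end of the lever, 125 mm from the pivot, 6 mm out from the panel; with the lever in the notch of a bead it is 16 mm from that bead's centre
- green_bead_center (a point): centre of the green bead, 22 mm across, half sunk in the panel, 140 mm from the pivot straight beyond the notch it marks (left or right outer notch, different each time)
- white_bead_center (a point): centre of the white bead of the same size that marks the other outer notch
- white_squeeze: white squeeze bottle with a blue cap, 51 mm across, 125 mm high, loose, stands near the tin, to be left alone; origin: centre of its underside
- mix_cup: clear mixing cup, 71 mm across, 94 mm high, light and loose, stands near the tin, to be left alone; origin: centre of its underside
- visor_lip (a point): middle of the black lip (12 mm thick) of the visor plate that leans out from the panel's upper edge; lip along the mixer's y, 250 mm long, 242 mm high. It overhangs the lever so that a hand pointing straight down cannot take the knob: come in leaning back about 35 degrees, along the panel's normal, 95 mm (lever in the middle) to 70 mm (outer notches) clear of the lip
There are look-alikes about, which are no part of the job. Of the things like the tin_red, leave any that is orange; of the rest the larger one is meant.

How it is judged:
On the way, in this order (a step that is already met when the one before it is completed fails the run):
1. the tin stands upright inside the turntable's rim, let go, while the lever is still in the middle notch (horizontal distance between tin_red and turntable_center below 0.024 m and z of tin_red in the frame of turntable_center below 0.004 m and angle between tin_red's own z axis and vertical below 0.06 rad and contact force between the fingers and tin_red below 0.1 N and value of joint lever between -0.1 and 0.1 rad), for 0.2 s.
2. the spring knob is pulled out of the middle notch (value of joint plunger above 0.006 m).
3. the lever points at the green bead and the knob is home in its notch (distance between lever_tip and green_bead_center below 0.022 m and value of joint plunger below 0.003 m), for 0.2 s.
At the end, for the whole second after the job is handed in: The lever points at the green bead (tip within 22 mm of the bead's centre) with its knob home in that notch (within 3 mm), and the red tin stands still and upright (within 3.4 degrees) on the turntable inside its rim (axis within 24 mm of the centre, underside within 4 mm of the rubber) (all of step 3 and horizontal distance between tin_red and turntable_center below 0.024 m and z of tin_red in the frame of turntable_center below 0.004 m and angle between tin_red's own z axis and vertical below 0.06 rad and linear speed of tin_red below 0.02 m/s); the robot touches nothing.
It fails at once if the tin is tipped over (past 45 degrees) (angle between tin_red's own z axis and vertical above 0.79 rad).
It fails at once if the tin is dropped or slammed onto the turntable (faster than 0.45 m/s in the last 40 mm above it) (linear speed of tin_red above 0.45 m/s and horizontal distance between tin_red and turntable_center below 0.03 m and z of tin_red in the frame of turntable_center below 0.04 m).
It fails at once if the white bottle is shifted by more than 30 mm or knocked over (distance of white_squeeze from where it was at the start of the episode above 0.03 m or angle between white_squeeze's own z axis and vertical above 0.5 rad).
It fails at once if the mixing cup is shifted by more than 30 mm or knocked over (distance of mix_cup from where it was at the start of the episode above 0.03 m or angle between mix_cup's own z axis and vertical above 0.5 rad).
It also fails if it takes over 54 s, if anything falls off the work surface, if the arm or the gripper's body presses on something with over 40 N, if the wrist force passes 120 N, or if a joint passes its speed limit or range.

## Working session

There is one attempt and no reset: what is moved stays moved. The work goes in short steps, Python scripts to look and compute and a tool call to move; the robot and the scene stay as the last step left them, time stands still between calls to the robot, and variables do not carry over. Pictures are saved under pics/ and viewed, at most 10 in all, crops included, and the job is handed in when it is done.

Besides the shell and the picture viewer there is one more tool, called after "Emit:" as name(argument=value, ...), one argument or row to a line, values as JSON. carry_out: Moves the arm, as the interface text tells. Shifts and turns lie within -1 to 1; 1 stands for 0.2 m of shift or pi rad of turn. Its arguments: {"type":"object","properties":{"series":{"type":"array"},"hand":{"type":"number"},"force":{"type":"number"}},"required":["series"]}

```bash
mkdir -p pics
cat > h.py <<'E'
import numpy as np, cv2, pickle
from cell import robot
def snap(n,tag):
    c=robot.camera(n); cv2.imwrite(f'pics/{tag}.png',c['pixels']); pickle.dump(c,open(f'pics/{tag}.pkl','wb')); return c
def load(tag): return pickle.load(open(f'pics/{tag}.pkl','rb'))
def ray(c,uv):
    K=np.array([[c['fx'],0,c['cx']],[0,c['fy'],c['cy']],[0,0,1]])
    p=cv2.undistortPoints(np.array([[uv]],float),K,np.array(c['dist_coeffs'],float))[0,0]
    T=np.array(c['world_to_cam']); R=T[:3,:3]
    d=R.T@np.array([p[0],p[1],1]); return -R.T@T[:3,3], d/np.linalg.norm(d)
def onz(c,uv,z):
    o,d=ray(c,uv); return o+d*(z-o[2])/d[2]
def tri(c1,u1,c2,u2):
    o1,d1=ray(c1,u1);o2,d2=ray(c2,u2)
    s=np.linalg.lstsq(np.c_[d1,-d2],o2-o1,rcond=None)[0]
    a=o1+d1*s[0];b=o2+d2*s[1]; return (a+b)/2,np.linalg.norm(a-b)
def proj(c,p):
    K=np.array([[c['fx'],0,c['cx']],[0,c['fy'],c['cy']],[0,0,1]]);T=np.array(c['world_to_cam'])
    return cv2.projectPoints(np.array([p],float),cv2.Rodrigues(T[:3,:3])[0],T[:3,3],K,np.array(c['dist_coeffs'],float))[0][0,0]
E
python3 - <<'E'
from h import *
for n in('scene','top'):
    c=snap(n,n+'0'); o,d=ray(c,(320,240)); print(n,o,d,c['fx'])
print(robot.observe())
E
```

```text
scene [-0.39691015 -0.75992766  0.90318195] [ 0.69517261  0.49152484 -0.52453635] 578.7565525418719
top [ 0.26686433 -0.0576866   1.41024345] [ 0.21745166 -0.02800764 -0.97566918] 502.8266854246195
{'clock': 0.1, 'qpos': array([ 1.22257273e+00,  1.31077288e-01,  1.48918622e+00, -1.84303221e-05,
        1.52299159e+00, -8.53995929e-02]), 'joint_velocities': array([ 0.00029616, -0.00035603, -0.00415825,  0.00151636, -0.00051054,
       -0.0005139 ]), 'effort': array([ 1.62980574e-03, -5.70945597e+01, -5.01946843e+01,  6.23485084e-05,
        7.93271349e-03,  2.68872651e-05]), 'tool_pos': array([0.15569953, 0.57893097, 0.23034562]), 'orientation': array([ 1.31033611e-01,  9.91377578e-01, -8.13743134e-04, -1.69821499e-04]), 'ft_force': array([ 1.0290857 ,  0.22785948, -0.31599969]), 'ft_torque': array([ 0.02845895, -0.00794064, -0.02078868]), 'grasp_force': 0.0, 'width': 1.0015814132955136}
```

View pics/scene0.png

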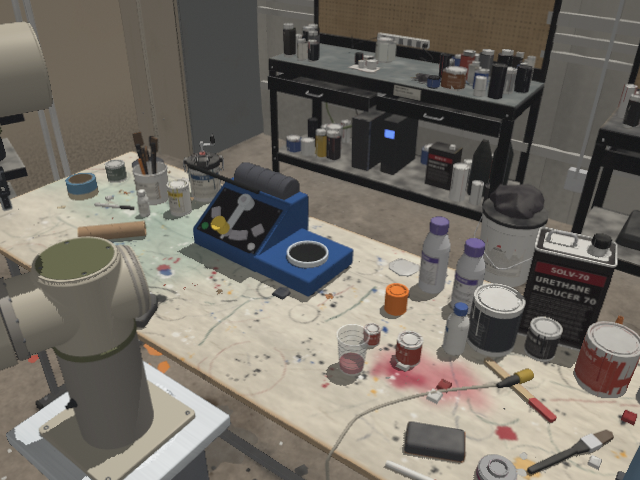

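View pics/top0.png

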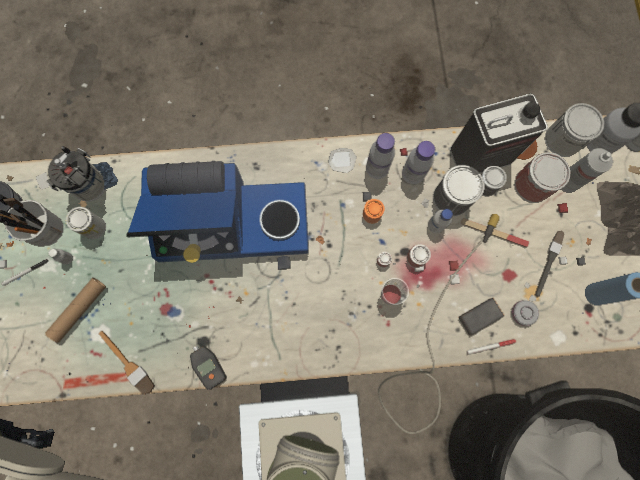

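Candidates for tin_red:
- orange tin at scene (396,299): excluded by colour.
- mini red tin at scene (372,334), top (385,259): the smaller one.
- red tin at scene (408,349), top (420,256): the larger of the two and likely 58 mm, so it fits.
- big paint can at scene (608,358): far over 58 mm.

I'll confirm this in an enlarged crop.

Run:
```python
from h import *
s=load('scene0')['pixels'];t=load('top0')['pixels']
R=lambda im,x,y,w,h,W,H:cv2.resize(im[y:y+h,x:x+w],(W,H),interpolation=cv2.INTER_CUBIC)
a=np.hstack([R(s,320,280,160,120,400,300),R(t,350,180,120,90,400,300)])
b=np.hstack([R(s,185,165,180,135,400,300),R(t,125,150,200,150,400,300)])
cv2.imwrite('pics/crop1.png',np.vstack([a,b]))
```

```text
(no output)
```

View pics/crop1.png

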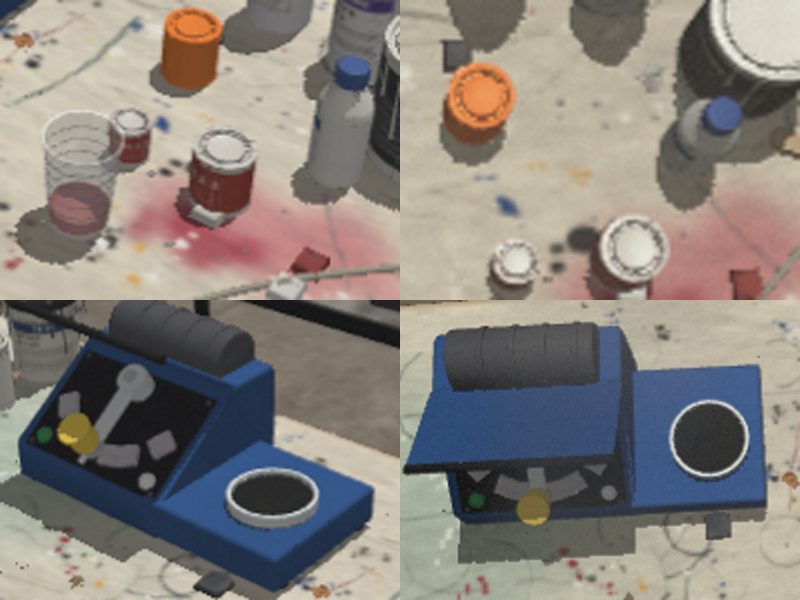

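The crop confirms it: the larger red tin with a white lid is at top (420,255), with the mini red tin to its left and the orange one farther off. The green bead is the left one (scene ~(204,225), top ~(163,250)); the white bead is at top ~(229,246); the rim is at top ~(280,220).

Run:
```python
from h import *
S=load('scene0');T=load('top0')
def hull(c,m,seed,r):
    k=np.zeros(m.shape,np.uint8);cv2.circle(k,seed,r,255,-1);m=cv2.bitwise_and(m,k)
    cs=cv2.findContours(m,0,cv2.CHAIN_APPROX_NONE)[0];p=max(cs,key=cv2.contourArea)
    e=cv2.fitEllipse(cv2.convexHull(p)); return e
def white(c): h=cv2.cvtColor(c['pixels'],cv2.COLOR_BGR2HSV); return cv2.inRange(h,(0,0,150),(179,45,255))
def rimw(c): h=cv2.cvtColor(c['pixels'],cv2.COLOR_BGR2HSV); return 255-cv2.inRange(h,(100,120,0),(125,255,255))
def red(c):
    h=cv2.cvtColor(c['pixels'],cv2.COLOR_BGR2HSV); return cv2.inRange(h,(0,150,40),(8,255,200))|cv2.inRange(h,(172,150,40),(179,255,200))
def size(c,e,z):
    x,y=e[0]; return np.linalg.norm(onz(c,(x-e[1][1]/2,y),z)[:2]-onz(c,(x+e[1][1]/2,y),z)[:2])
for n,seed,r in(('tin',(420,255),13),('mini',(385,259),9)):
    e=hull(T,white(T),seed,r); print(n,e,onz(T,e[0],.058),size(T,e,.058))
e=hull(T,rimw(T),(280,220),24); print('rim top',e,onz(T,e[0],.074),size(T,e,.074))
s=hull(S,rimw(S),(308,254),25); print('rim scene',s,onz(S,s[0],.074),tri(S,s[0],T,e[0]))
def cen(c,lo,hi,seed,r):
    h=cv2.cvtColor(c['pixels'],cv2.COLOR_BGR2HSV);m=cv2.inRange(h,lo,hi);k=np.zeros(m.shape,np.uint8);cv2.circle(k,seed,r,255,-1)
    M=cv2.moments(m&k,True);return M['m10']/M['m00'],M['m01']/M['m00'],M['m00']
G=((50,80,30),(80,255,255));Y=((22,100,80),(32,255,255));W=((0,0,120),(179,40,255))
for n,lohi,a,b,r in(('green',G,(204,225),(163,250),9),('knob',Y,(219,226),(192,254),14),('white',W,(251,246),(229,246),6)):
    p=cen(S,*lohi,a,r);q=cen(T,*lohi,b,r);print(n,p,q,tri(S,p[:2],T,q[:2]))
# others
for n,uv,z in(('bottlecap',(446,215),.125),('cup',(394,291),.0)):print(n,onz(T,uv,z))
print('lip L,R top', onz(T,(128,232),.236),onz(T,(237,234),.236))
for n,uv in (('deck R back',(305,183)),('deck R front',(307,253)),):print(n,onz(T,uv,.058))
```

```text
tin ((419.89337158203125, 253.80860900878906), (20.01465606689453, 20.579233169555664), 126.1621322631836) [ 0.5062119  -0.36623461  0.058     ] 0.05658697285096395
mini ((385.5689392089844, 257.7552185058594), (14.83350944519043, 17.666305541992188), 118.67125701904297) [ 0.50333332 -0.27100196  0.058     ] 0.04841722809837026
rim top ((278.9967041015625, 219.41490173339844), (41.273231506347656, 41.95097351074219), 10.216300010681152) [0.63202706 0.01116219 0.074     ] 0.11523954970927221
rim scene ((306.8380432128906, 253.82736206054688), (28.514829635620117, 44.06871795654297), 89.28836059570312) [0.62500752 0.00438094 0.074     ] (array([0.63420007, 0.01144215, 0.06643787]), np.float64(0.0003023270652686518))
green (204.53191489361703, 225.19148936170214, 47.0) (162.79245283018867, 249.64150943396226, 53.0) (array([0.57511398, 0.33191306, 0.0702392 ]), np.float64(0.00011807508937592854))
knob (219.7622950819672, 224.61885245901638, 244.0) (191.50218340611355, 253.2008733624454, 229.0) (array([0.54959138, 0.24353732, 0.11459479]), np.float64(0.001663253457938962))Traceback (most recent call last):
  File "<stdin>", line 22, in <module>
  File "<stdin>", line 19, in cen
ZeroDivisionError: float division by zero
```

Run:
```python
from h import *
S=load('scene0');T=load('top0')
def blob(c,lo,hi,seed,r):
    m=cv2.inRange(cv2.cvtColor(c['pixels'],cv2.COLOR_BGR2HSV),lo,hi);k=np.zeros(m.shape,np.uint8);cv2.circle(k,seed,r,255,-1)
    M=cv2.moments(m&k,True);return (M['m10']/max(M['m00'],1),M['m01']/max(M['m00'],1)),M['m00']
W=((0,0,85),(179,60,255))
a,n1=blob(S,*W,(251,246),6);b,n2=blob(T,*W,(229,246),6);print(a,n1,b,n2)
w=tri(S,a,T,b);print('white',w)
g=np.array([.5751,.3319,.0702]);w=w[0]
y=(g-w);print('span',np.linalg.norm(y));yaw=np.arctan2(-y[0],y[1]);print('yaw',yaw)
# blue deck edges for yaw
hsv=cv2.cvtColor(T['pixels'],cv2.COLOR_BGR2HSV);m=cv2.inRange(hsv,(100,120,40),(125,255,255))
ys=range(192,246,4);pts=[]
for v in ys:
    u=np.where(m[v,285:325])[0].max()+285.5; pts.append(onz(T,(u,v),.058))
p=np.array(pts);f=np.polyfit(p[:,0],p[:,1],1);print('right edge yaw',np.arctan(f[0]), 'y at x=.63',np.polyval(f,.63))
us=range(250,304,4);pts=[]
for u in us:
    v=np.where(m[170:205,u])[0].min()+169.5;pts.append(onz(T,(u,v),.058))
p=np.array(pts);f=np.polyfit(p[:,1],p[:,0],1);print('back edge yaw',-np.arctan(f[0]),'x at y=.01',np.polyval(f,.01))
# rim inner/bright top face
k=np.zeros(m.shape,np.uint8);cv2.circle(k,(280,220),17,255,-1)
h=cv2.inRange(hsv,(0,0,0),(179,255,80))&k
c=max(cv2.findContours(h,0,1)[0],key=cv2.contourArea);e=cv2.fitEllipse(c);print('rubber',e,onz(T,e[0],.068),onz(T,e[0],.071))
for n,uv,z in(('bottlecap',(446,215),.125),('cup rim',(395,291),.094),('cup',(394,293),.0)):print(n,onz(T,uv,z))
print('lip', onz(T,(128,232),.236),onz(T,(237,234),.236))
```

```text
(250.85714285714286, 245.8095238095238) 42.0 (229.0, 246.0) 41.0
white (array([0.56994609, 0.1518056 , 0.07109318]), np.float64(0.0005492686442429979))
span 0.1801703451936026
yaw -0.028610024915506318
right edge yaw -0.028907536141903063 y at x=.63 -0.061248017877354635
back edge yaw 0.22520612826882624 x at y=.01 0.729091678903284
rubber ((279.6856384277344, 219.38009643554688), (31.371631622314453, 32.906219482421875), 63.98838424682617) [0.63360428 0.00957031 0.068     ] [0.63278459 0.00941998 0.071     ]
bottlecap [ 0.59258825 -0.4338693   0.125     ]
cup rim [ 0.40667302 -0.27978452  0.094     ]
cup [ 0.41130032 -0.29216768  0.        ]
lip [0.58743889 0.36611061 0.236     ] [0.56022054 0.10565841 0.236     ]
```

Emit:
carry_out(
  series=[-0.928,-0.677,0,0,-0.928,-0.677,0,0,-0.928,-0.677,0,0,-0.928,-0.677,0,0,-0.928,-0.677,0,0],
  hand=1,
  force=40,
)

```text
clock: 0.72
tool_pos: [0.3015, 0.3983, 0.231]
orientation: [0.133, 0.991, -0.0, 0.0]
ft_force: [-0.6, -0.1, -0.4]
width: 1.0
grasp_force: 0.0
```

Emit:
carry_out(
  series=[-0.537,-0.84,0,0,-0.537,-0.84,0,0,-0.537,-0.84,0,0,-0.537,-0.84,0,0,-0.537,-0.84,0,0],
)

```text
clock: 1.35
tool_pos: [0.36, 0.2105, 0.2313]
orientation: [0.132, 0.991, 0.0, -0.0]
ft_force: [-0.3, 0.1, 0.0]
width: 1.0
grasp_force: 0.0
```

Emit:
carry_out(
  series=[-0.44,-0.866,0,0,-0.44,-0.866,0,0,-0.44,-0.866,0,0,-0.44,-0.866,0,0,-0.44,-0.866,0,0],
)

```text
clock: 1.98
tool_pos: [0.4001, 0.0214, 0.2311]
orientation: [0.131, 0.991, 0.0, -0.0]
ft_force: [0.1, 0.4, -0.3]
width: 0.997
grasp_force: 0.0
```

Emit:
carry_out(
  series=[-0.489,-0.853,0,0,-0.489,-0.853,0,0,-0.489,-0.853,0,0,-0.489,-0.853,0,0,-0.489,-0.853,0,0],
)

```text
clock: 2.6
tool_pos: [0.4507, -0.168, 0.2308]
orientation: [0.13, 0.991, 0.001, -0.001]
ft_force: [0.9, 0.6, -0.2]
width: 0.999
grasp_force: 0.0
```

Emit:
carry_out(
  series=[-0.525,-0.874,0,0.167,-0.525,-0.874,0,0.167,-0.525,-0.874,0,0.167,-0.525,-0.874,0,0.167,-0.525,-0.874,0,0.167],
)

```text
clock: 3.22
tool_pos: [0.5072, -0.3641, 0.2309]
orientation: [0.383, 0.924, 0.0, -0.0]
ft_force: [0.5, 0.9, -0.6]
width: 0.998
grasp_force: 0.0
```

Emit:
carry_out(
  series=[0,0,0.3,0,0,0,0.6,0,0,0,0.9,0,0,0,0.9,0],
)

```text
clock: 3.72
tool_pos: [0.5029, -0.3599, 0.0458]
orientation: [0.382, 0.924, 0.002, -0.006]
ft_force: [-0.0, 0.6, 0.2]
width: 0.997
grasp_force: 0.0
```

Emit:
carry_out(
  series=[0,0,0.175,0,0,0,0.175,0],
)

```text
clock: 3.98
tool_pos: [0.5063, -0.3643, 0.0172]
orientation: [0.383, 0.924, 0.0, -0.001]
ft_force: [-0.3, -0.0, -0.0]
width: 0.998
grasp_force: 0.0
```

Emit:
carry_out(
  series=[0,0,0,0,0,0,0,0,0,0,0,0,0,0,0,0,0,0,0,0,0,0,0,0],
  hand=-1,
  force=35,
)

```text
clock: 4.72
tool_pos: [0.5078, -0.367, 0.0198]
orientation: [0.384, 0.924, -0.0, 0.002]
ft_force: [-1.6, 3.0, 9.5]
width: 0.635
grasp_force: 35.8
```

Emit:
carry_out(
  series=[0,0,-0.05,0,0,0,-0.25,0,0,0,-0.5,0,0,0,-0.7,0,0,0,-0.7,0],
)

```text
clock: 5.35
tool_pos: [0.5084, -0.3681, 0.1627]
orientation: [0.384, 0.923, -0.001, 0.005]
ft_force: [0.2, 0.5, -1.9]
width: 0.632
grasp_force: 37.6
```

Run:
```python
from h import *
from scipy.spatial.transform import Rotation as Ro
S=snap('scene','scene1');s=robot.observe();R=Ro.from_quat(s['orientation']).as_matrix()
print(s['tool_pos'],s['width'],s['grasp_force'],s['ft_force'])
d=np.array([.634,.011,.150])-s['tool_pos'];print('tool shift units',R.T@d/.2)
u,v=proj(S,s['tool_pos']);u,v=int(u),int(v);print(u,v)
cv2.imwrite('pics/crop2.png',cv2.resize(S['pixels'][v-100:v+80,u-120:u+120],(800,600)))
```

```text
[ 0.50722803 -0.36709874  0.15951066] 0.6334045949073634 37.63347130268812 [ 0.80443035  0.28985439 -1.75299668]
tool shift units [0.89265993 1.78304647 0.04369873]
415 301
```

View pics/crop2.png

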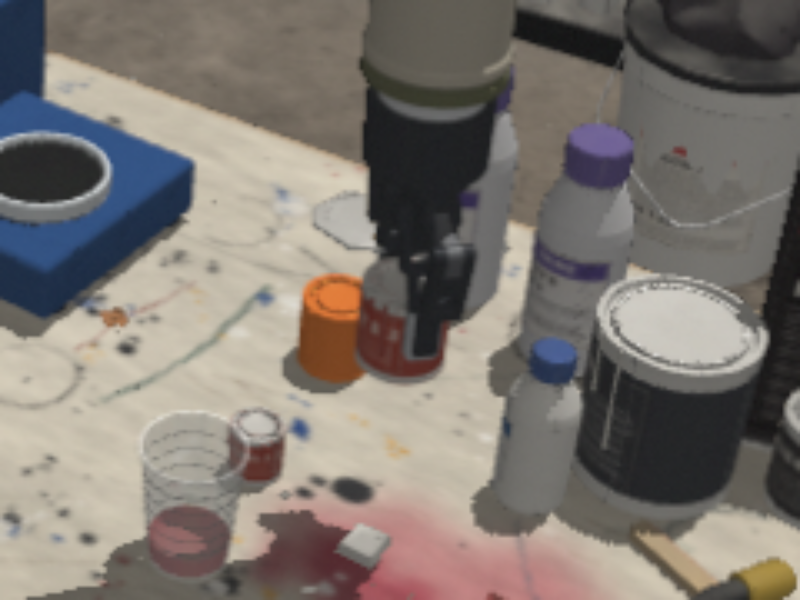

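The crop shows the tin held upright (crop ~(402,335)), and the cup and bottle have not moved. Next I carry it to the turntable.

Emit:
carry_out(
  series=[0.11,0.22,0,0,0.22,0.45,0,0,0.33,0.67,0,0,0.446,0.892,0,0,0.446,0.892,0,0],
)

```text
clock: 6.02
tool_pos: [0.5692, -0.173, 0.1544]
orientation: [0.382, 0.924, 0.0, -0.002]
ft_force: [0.3, -0.8, -0.7]
width: 0.635
grasp_force: 37.8
```

Emit:
carry_out(
  series=[0.11,0.22,0,0,0.22,0.45,0,0,0.33,0.67,0,0,0.446,0.892,0,0,0.446,0.892,0,0,0.446,0.892,0,0],
)

```text
clock: 6.78
tool_pos: [0.6322, 0.0113, 0.155]
orientation: [0.384, 0.924, -0.001, -0.001]
ft_force: [0.5, -0.6, -1.8]
width: 0.636
grasp_force: 38.0
```

Run:
```python
from h import *
from scipy.spatial.transform import Rotation as Ro
s=robot.observe();R=Ro.from_quat(s['orientation']).as_matrix()
print(s['tool_pos'],s['width'],s['grasp_force'],s['ft_force'])
d=np.array([.634,.011,.0885])-s['tool_pos'];print('tool shift units',R.T@d/.2)
```

```text
[0.63216075 0.01133508 0.15496149] 0.6361123786340179 38.02340425550938 [ 0.50230331 -0.63831482 -1.83298212]
tool shift units [-0.00807963  0.0060114   0.33228634]
```

Emit:
carry_out(
  series=[0,0,0.1,0,0,0,0.2,0,0,0,0.27,0,0,0,0.3,0,0,0,0.32,0,0,0,0.333,0,0,0,0.333,0,0,0,0.333,0],
)

```text
clock: 7.78
tool_pos: [0.6333, 0.0122, 0.0903]
orientation: [0.384, 0.924, 0.0, 0.0]
ft_force: [-0.3, -0.1, -1.7]
width: 0.633
grasp_force: 38.0
```

Emit:
carry_out(
  series=[0,0,0.008,0,0,0,0.015,0,0,0,0.015,0],
)

```text
clock: 8.15
tool_pos: [0.6332, 0.0122, 0.0879]
orientation: [0.384, 0.924, 0.0, 0.0]
ft_force: [-3.4, -0.4, 6.3]
width: 0.64
grasp_force: 38.4
```

Contact at 6 N. I release it and go up.

Emit:
carry_out(
  series=[0,0,0,0,0,0,0,0,0,0,0,0,0,0,0,0,0,0,-0.1,0,0,0,-0.3,0,0,0,-0.6,0,0,0,-0.9,0,0,0,-0.9,0],
  hand=1,
)

```text
clock: 9.28
tool_pos: [0.6364, 0.012, 0.2765]
orientation: [0.384, 0.923, 0.002, 0.007]
ft_force: [0.0, -0.4, -0.6]
width: 0.999
grasp_force: 0.0
```

Run:
```python
from h import *
S=snap('scene','scene2');T=snap('top','top2')
a=cv2.resize(S['pixels'][165:300,185:365],(400,300));b=cv2.resize(T['pixels'][150:300,125:325],(400,300))
cv2.imwrite('pics/crop3.png',np.hstack([a,b]))
s=robot.observe();print(s['tool_pos'],s['qpos'],s['orientation'])
```

```text
[0.6337447  0.01213215 0.26927566] [-6.17227501e-02  2.05779315e-01  1.33567831e+00  1.86021428e-06
  1.59629058e+00 -8.45130035e-01] [3.83602176e-01 9.23496440e-01 6.27345498e-04 1.81696695e-03]
```

View pics/crop3.png

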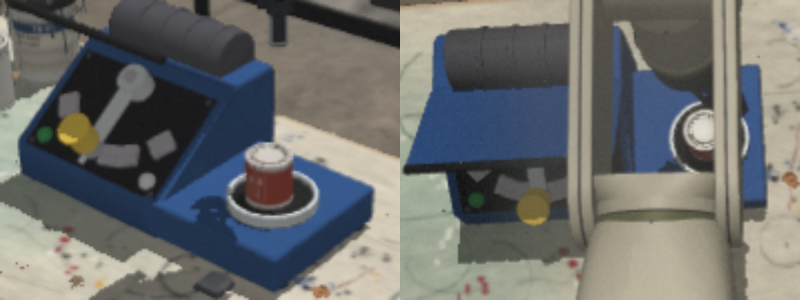

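The tin stands upright on the rubber inside the rim (scene crop ~(270,180)), and the lever is still in the middle. The moves command only shifts and turns about tool z, but the knob needs a 35° lean. I'll test whether an "out of reach" pose, approached as far as the arm can, tilts the hand.

Emit:
carry_out(
  series=[-0.25,0.25,0,0,-0.5,0.5,0,0,-0.7,0.7,0,0,-0.7,0.7,0,0,-0.7,0.7,0,0],
)

```text
clock: 10.0
tool_pos: [0.8308, 0.0117, 0.2598]
orientation: [0.384, 0.923, -0.001, -0.004]
ft_force: [-0.4, -0.2, -0.6]
width: 1.002
grasp_force: 0.0
```

Emit:
carry_out(
  series=[-0.2,0.2,0,0,-0.35,0.35,0,0,-0.5,0.5,0,0,-0.5,0.5,0,0],
)

```text
clock: 10.5
tool_pos: [0.9, 0.0105, 0.2434]
orientation: [0.383, 0.923, 0.011, 0.027]
ft_force: [-0.4, 0.4, 1.3]
width: 0.997
grasp_force: 0.0
```

```bash
python3 -c "
from h import *
s=robot.observe();print(s['tool_pos'],s['qpos'],s['orientation'])"
```

```text
[0.90002059 0.01054816 0.24340491] [-0.0465317   1.1699345   0.02571059  0.0034651   1.88770853 -0.82863985] [0.38349672 0.92308174 0.011456   0.02681643]
```

Emit:
carry_out(
  series=[-0.5,0.5,0,0,-0.5,0.5,0,0,-0.5,0.5,0,0,-0.5,0.5,0,0],
)

```text
clock: 11.0
tool_pos: [0.9297, 0.0093, 0.2212]
orientation: [0.383, 0.922, 0.023, 0.055]
ft_force: [0.6, 0.4, -0.6]
width: 0.996
grasp_force: 0.0
```

Emit:
carry_out(
  series=[0.35,-0.35,0,0,0.7,-0.7,0,0,0.7,-0.7,0,0,0.7,-0.7,0,0,0.7,-0.7,0,0],
)

```text
clock: 11.62
tool_pos: [0.7338, 0.0096, 0.1982]
orientation: [0.383, 0.922, 0.024, 0.055]
ft_force: [0.9, -0.2, 1.1]
width: 1.001
grasp_force: 0.0
```

```bash
python3 -c "
from h import *
s=robot.observe();print(s['tool_pos'],s['qpos'],s['orientation'])"
```

```text
[0.7337959  0.00963583 0.19817875] [-0.06085532  0.38982316  1.24916666  0.00849943  1.38261338 -0.84521598] [0.38297163 0.92180257 0.02354717 0.05530173]
```

The tilt (0.12 rad so far, in the right direction) stays as the commanded pose, so repeated outward pushes build up the lean.

Emit:
carry_out(
  series=[-0.3,0.3,0,0,-0.6,0.6,0,0,-0.9,0.9,0,0,-1,1,0,0,-1,1,0,0,-1,1,0,0],
)

```text
clock: 12.38
tool_pos: [0.9478, 0.0088, 0.1958]
orientation: [0.383, 0.921, 0.03, 0.068]
ft_force: [0.6, -0.9, -1.5]
width: 1.001
grasp_force: 0.0
```

Emit:
carry_out(
  series=[-1,1,0,0,-1,1,0,0,-1,1,0,0,-1,1,0,0],
)

```text
clock: 12.88
tool_pos: [0.9782, 0.007, 0.2033]
orientation: [0.381, 0.917, 0.046, 0.107]
ft_force: [0.1, -0.0, -0.8]
width: 0.993
grasp_force: 0.0
```

```bash
python3 -c "
from h import *
s=robot.observe();print(s['tool_pos'],s['qpos'],s['qpos'][[1,2,4]].sum()-np.pi,s['orientation'])"
```

```text
[0.97822626 0.00697641 0.20330597] [-0.05034935  1.22778783  0.02241466  0.01375816  1.6578249  -0.83088298] -0.23356526344611783 [0.38101344 0.91717377 0.04572113 0.10738069]
```

Emit:
carry_out(
  series=[-1,1,0,0,-1,1,0,0,-1,1,0,0,-1,1,0,0],
)

```text
clock: 13.38
tool_pos: [1.0006, 0.0057, 0.2033]
orientation: [0.38, 0.914, 0.057, 0.134]
ft_force: [0.4, 0.1, -0.8]
width: 0.998
grasp_force: 0.0
```

Emit:
carry_out(
  series=[-1,1,0,0,-1,1,0,0,-1,1,0,0,-1,1,0,0],
)

```text
clock: 13.88
tool_pos: [1.0203, 0.0046, 0.2152]
orientation: [0.378, 0.909, 0.069, 0.162]
ft_force: [-0.4, -0.6, 0.0]
width: 0.998
grasp_force: 0.0
```

Emit:
carry_out(
  series=[-1,1,0,0,-1,1,0,0,-1,1,0,0,-1,1,0,0],
)

```text
clock: 14.38
tool_pos: [1.037, 0.0036, 0.2357]
orientation: [0.376, 0.904, 0.08, 0.189]
ft_force: [-0.7, -0.2, 0.2]
width: 1.0
grasp_force: 0.0
```

```bash
python3 -c "
from h import *
s=robot.observe();print(s['tool_pos'],s['qpos'],s['qpos'][[1,2,4]].sum()-np.pi,s['orientation'])"
```

```text
[1.03702976 0.00360524 0.23565862] [-0.05463774  1.21435782  0.02316252  0.0248414   1.49135809 -0.8346481 ] -0.4127142144743541 [0.37551909 0.90380189 0.08008273 0.18898229]
```

Emit:
carry_out(
  series=[-1,1,0,0,-1,1,0,0,-1,1,0,0,-1,1,0,0],
)

```text
clock: 14.88
tool_pos: [1.0511, 0.0028, 0.264]
orientation: [0.373, 0.898, 0.091, 0.216]
ft_force: [0.5, 0.3, 0.3]
width: 1.001
grasp_force: 0.0
```

Emit:
carry_out(
  series=[-1,1,0,0,-1,1,0,0,-1,1,0,0,-1,1,0,0],
)

```text
clock: 15.38
tool_pos: [1.0625, 0.002, 0.2991]
orientation: [0.37, 0.891, 0.103, 0.243]
ft_force: [-0.4, 1.1, -0.2]
width: 1.005
grasp_force: 0.0
```

Emit:
carry_out(
  series=[-1,1,0,0,-1,1,0,0,-1,1,0,0,-1,1,0,0,-1,1,0,0],
)

```text
clock: 16.0
tool_pos: [1.0694, 0.0013, 0.3418]
orientation: [0.367, 0.883, 0.113, 0.269]
ft_force: [-0.0, -0.0, -0.0]
width: 1.002
grasp_force: 0.0
```

```bash
cat >> h.py <<'E'
from scipy.spatial.transform import Rotation as Ro
yaw=-.0287;X=np.array([np.cos(yaw),np.sin(yaw),0]);Y=np.array([-np.sin(yaw),np.cos(yaw),0]);Z=np.array([0,0,1.])
a=np.radians(35);UP=np.cos(a)*X+np.sin(a)*Z;N=-np.sin(a)*X+np.cos(a)*Z
M=np.array([.5725,.2419,.0706]);PIV=M+.1072*UP
def knob(th,out=0): return PIV-.1*np.cos(th)*UP-.1*np.sin(th)*Y+(.046+out)*N   # th>0 : -y
def st():
    s=robot.observe();R=Ro.from_quat(s['orientation']).as_matrix()
    print('t',s['clock'],s['tool_pos'].round(4),'q',s['qpos'].round(3),'F',s['ft_force'].round(1),'w',round(s['width'],3),round(s['grasp_force'],1));return s,R
def to(p):
    s,R=st();print('units',(R.T@(np.array(p)-s['tool_pos'])/.2).round(4))
E
python3 -c "
from h import *
s,R=st();print(R.round(3));z=R[:,2];print('tilt',np.degrees(np.arccos(-z@N)),np.degrees(np.arccos(-z[2])),'-N',-N)"
```

```text
t 16.0 [1.0694 0.0013 0.3418] q [-0.059  1.129  0.023  0.036  1.398 -0.837] F [-0. -0. -0.] w 1.002 0.0
[[-0.586  0.588  0.558]
 [ 0.709  0.705  0.003]
 [-0.392  0.398 -0.83 ]]
tilt 1.5394784550282292 33.92314229770017 -N [ 0.57334023 -0.01645938 -0.81915204]
```

Tilt is 34°, within 1.5° of the panel's normal. Next I back out and turn so the fingers close along the mixer's y.

Emit:
carry_out(
  series=[0.18,-0.18,-0.17,0,0.36,-0.36,-0.34,0,0.54,-0.54,-0.51,0,0.72,-0.72,-0.68,0,0.88,-0.88,-0.84,0,0.88,-0.88,-0.84,0],
)

```text
clock: 16.75
tool_pos: [0.7992, 0.0015, 0.3424]
orientation: [0.367, 0.883, 0.113, 0.269]
ft_force: [0.0, -0.5, 1.4]
width: 0.999
grasp_force: 0.0
```

Emit:
carry_out(
  series=[0.18,-0.18,-0.17,-0.05,0.36,-0.36,-0.34,-0.1,0.54,-0.54,-0.51,-0.15,0.72,-0.72,-0.68,-0.2,0.88,-0.88,-0.84,-0.25,0.88,-0.88,-0.84,-0.25],
)

```text
clock: 17.5
tool_pos: [0.4992, 0.0019, 0.3459]
orientation: [0.0, 0.956, 0.001, 0.295]
ft_force: [0.0, -0.4, 0.9]
width: 1.005
grasp_force: 0.0
```

```bash
python3 -c "
from h import *
s,R=st();print(R.round(3),knob(0),knob(-.698))
to(knob(0)+.11*N)"
```

```text
t 17.5 [0.4992 0.0019 0.3459] q [-0.171 -0.794  2.127  0.104  1.218 -1.748] F [ 0.  -0.4  0.9] w 1.005 0.0
[[-0.826 -0.     0.564]
 [ 0.001  1.     0.002]
 [-0.564  0.002 -0.826]] [0.55202182 0.24248789 0.11241074] [0.57301577 0.30618034 0.12582503]
t 17.5 [0.4992 0.0019 0.3459] q [-0.171 -0.794  2.127  0.104  1.218 -1.748] F [ 0.  -0.4  0.9] w 1.005 0.0
units [0.4477 1.2107 0.5654]
```

Emit:
carry_out(
  series=[0.1,0.25,0,0,0.22,0.5,0,0,0.34,0.75,0,0,0.45,1,0,0,0.45,1,0,0],
)

```text
clock: 18.12
tool_pos: [0.4243, 0.2074, 0.2917]
orientation: [-0.003, 0.957, 0.003, 0.29]
ft_force: [0.3, -0.3, -0.0]
width: 0.999
grasp_force: 0.0
```

Emit:
carry_out(
  series=[0,0.1,0.2,0,0,0.21,0.4,0,0,0.21,0.56,0,0,0.21,0.56,0,0,0.21,0.56,0],
)

```text
clock: 18.75
tool_pos: [0.4899, 0.2438, 0.2018]
orientation: [0.002, 0.956, 0.002, 0.292]
ft_force: [0.4, 0.5, 0.0]
width: 0.999
grasp_force: 0.0
```

```bash
python3 -c "
from h import *
s,R=st();print(R.round(3))
to(knob(0)-.017*N)
S=snap('scene','scene3');T=snap('top','top3')
cv2.imwrite('pics/crop4.png',np.hstack([cv2.resize(S['pixels'][135:270,145:325],(400,300)),cv2.resize(T['pixels'][150:300,125:325],(400,300))]))"
```

```text
t 18.75 [0.4899 0.2438 0.2018] q [ 0.567 -0.467  2.187 -0.378  0.939 -0.85 ] F [0.4 0.5 0. ] w 0.999 0.0
[[-0.83   0.003  0.558]
 [ 0.005  1.     0.002]
 [-0.558  0.005 -0.83 ]]
t 18.75 [0.4899 0.2438 0.2018] q [ 0.567 -0.467  2.187 -0.378  0.939 -0.85 ] F [0.4 0.5 0. ] w 0.999 0.0
units [-0.0096 -0.009   0.6291]
```

View pics/crop4.png

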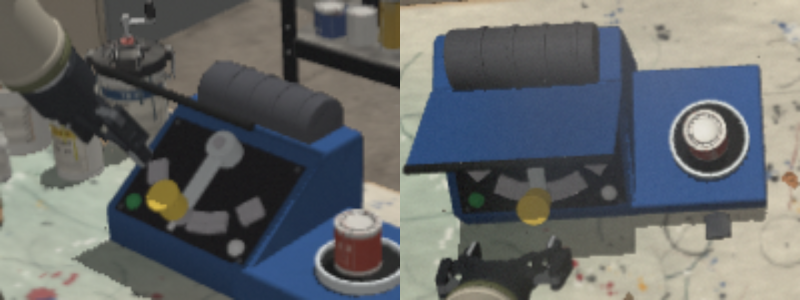

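The gripper is lined up in front of the knob, and the tin stands centred (top crop ~(706,135)). Next I move in along the normal.

Emit:
carry_out(
  series=[-0.01,-0.009,0.15,0,-0.01,-0.009,0.3,0,-0.01,-0.009,0.45,0,-0.01,-0.009,0.56,0,-0.01,-0.009,0.6,0,-0.01,-0.009,0.63,0,-0.01,-0.009,0.63,0],
)

```text
clock: 19.73
tool_pos: [0.5615, 0.2432, 0.0983]
orientation: [0.001, 0.956, 0.002, 0.292]
ft_force: [-0.2, -0.7, 0.2]
width: 0.995
grasp_force: 0.0
```

```bash
python3 -c "
from h import *
to(knob(0)-.017*N)"
```

```text
t 19.725 [0.5615 0.2432 0.0983] q [ 0.476 -0.138  2.131 -0.43   0.653 -0.815] F [-0.2 -0.7  0.2] w 0.995 0.0
units [-0.0016 -0.005   0.    ]
```

No contact. I close on the knob.

Emit:
carry_out(
  series=[0,-0.003,0,0,0,-0.003,0,0,0,-0.003,0,0,0,-0.003,0,0,0,-0.003,0,0,0,-0.003,0,0,0,-0.003,0,0,0,-0.003,0,0],
  hand=-1,
  force=50,
)

```text
clock: 20.72
tool_pos: [0.5612, 0.2427, 0.0981]
orientation: [0.001, 0.956, 0.002, 0.292]
ft_force: [-6.7, -0.7, 5.5]
width: 0.471
grasp_force: 49.1
```

Emit:
carry_out(
  series=[0,0,-0.02,0,0,0,-0.04,0,0,0,-0.06,0,0,0,-0.07,0,0,0,-0.07,0,0,0,-0.07,0],
)

```text
clock: 21.48
tool_pos: [0.5536, 0.2426, 0.1093]
orientation: [0.001, 0.956, 0.002, 0.292]
ft_force: [7.2, 3.4, -5.5]
width: 0.47
grasp_force: 51.3
```

```bash
python3 -c "
from h import *
s,R=st();print('F along N',s['ft_force']@N)
th=-.698
d=knob(th)-knob(0);print((R.T@d/.2).round(4))
for t in(-.15,-.3,-.45,-.6,-.698):print((R.T@(knob(t)-knob(0))/.2).round(3))
S=snap('scene','scene4')
cv2.imwrite('pics/crop5.png',cv2.resize(S['pixels'][175:265,175:295],(800,600),interpolation=cv2.INTER_CUBIC))"
```

```text
t 21.475 [0.5536 0.2426 0.1093] q [ 0.483 -0.178  2.143 -0.419  0.681 -0.824] F [ 7.2  3.4 -5.5] w 0.47 51.3
F along N -8.579860670083928
[-0.1236  0.3188  0.0042]
[-0.007  0.075  0.001]
[-0.025  0.147  0.002]
[-0.054  0.216  0.003]
[-0.093  0.28   0.004]
[-0.124  0.319  0.004]
```

View pics/crop5.png

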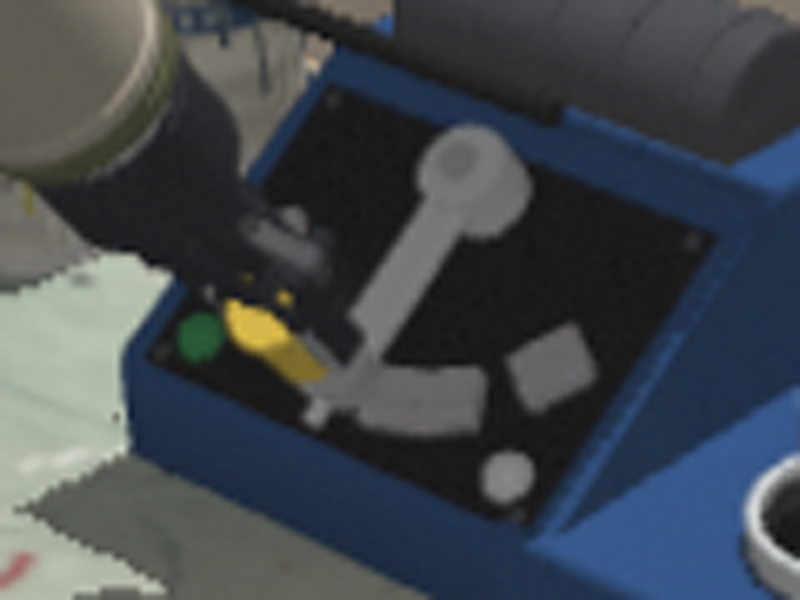

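Pull force is 8.6 N along the normal, so the knob is about 14 mm out; the crop shows the lever still in the middle with the yellow knob held. I swing it left on the arc to the green bead.

Emit:
carry_out(
  series=[-0.002,0.04,0,0.024,-0.007,0.075,0,0.048,-0.015,0.11,0.001,0.072,-0.025,0.147,0.002,0.095,-0.038,0.182,0.002,0.12,-0.054,0.216,0.003,0.143,-0.072,0.25,0.003,0.167,-0.093,0.28,0.004,0.19,-0.124,0.319,0.004,0.222,-0.124,0.319,0.004,0.222,-0.124,0.319,0.004,0.222],
)

```text
clock: 22.9
tool_pos: [0.5742, 0.3061, 0.1219]
orientation: [0.327, 0.899, 0.101, 0.273]
ft_force: [4.8, 2.4, -7.5]
width: 0.466
grasp_force: 51.7
```

```bash
python3 -c "
from h import *
s,R=st();print('F along N',s['ft_force']@N, s['ft_force']@Y,s['ft_force']@UP)
to(knob(-.698)-.017*N+.0138*N)"
```

```text
t 22.9 [0.5742 0.3061 0.1219] q [ 0.581 -0.038  1.988 -0.47   0.735 -0.013] F [ 4.8  2.4 -7.5] w 0.466 51.7
F along N -8.809479852361399 2.524511779710697 -0.43310313319260807
t 22.9 [0.5742 0.3061 0.1219] q [ 0.581 -0.038  1.988 -0.47   0.735 -0.013] F [ 4.8  2.4 -7.5] w 0.466 51.7
units [-0.0049  0.0043 -0.0037]
```

Emit:
carry_out(
  series=[-0.004,0.004,0.02,0,-0.004,0.004,0.04,0,-0.004,0.004,0.055,0,-0.004,0.004,0.068,0,-0.004,0.004,0.068,0,-0.004,0.004,0.068,0],
)

```text
clock: 23.65
tool_pos: [0.5822, 0.3068, 0.1118]
orientation: [0.328, 0.899, 0.102, 0.273]
ft_force: [-11.6, 3.9, -1.6]
width: 0.467
grasp_force: 52.5
```

```bash
python3 -c "
from h import *
s,R=st();print('F along N',s['ft_force']@N, s['ft_force']@Y,s['ft_force']@UP)
to(knob(-.698)-.017*N)"
```

```text
t 23.65 [0.5822 0.3068 0.1118] q [ 0.573 -0.004  1.975 -0.475  0.713 -0.007] F [-11.6   3.9  -1.6] w 0.467 52.5
F along N 5.368269496004044 3.5540132758371543 -10.515352814332541
t 23.65 [0.5822 0.3068 0.1118] q [ 0.573 -0.004  1.975 -0.475  0.713 -0.007] F [-11.6   3.9  -1.6] w 0.467 52.5
units [-0.0052 -0.0017  0.0011]
```

Emit:
carry_out(
  series=[0,0,0,0,0,0,0,0,0,0,0,0,0,0,0,0,0,0,0,0,0,0,-0.1,0,0,0,-0.25,0,0,0,-0.45,0,0,0,-0.7,0,0,0,-0.9,0,0,0,-0.9,0],
  hand=1,
)

```text
clock: 25.02
tool_pos: [0.483, 0.3072, 0.2661]
orientation: [0.328, 0.898, 0.105, 0.275]
ft_force: [0.9, 0.3, -0.1]
width: 1.0
grasp_force: 0.0
```

```bash
python3 -c "
from h import *
st()
S=snap('scene','scene5');T=snap('top','top5')
cv2.imwrite('pics/crop6.png',np.hstack([cv2.resize(S['pixels'][170:290,185:345],(400,300),interpolation=cv2.INTER_CUBIC),cv2.resize(T['pixels'][150:300,125:325],(400,300))]))
def blob(c,lo,hi,seed,r):
    m=cv2.inRange(cv2.cvtColor(c['pixels'],cv2.COLOR_BGR2HSV),lo,hi);k=np.zeros(m.shape,np.uint8);cv2.circle(k,seed,r,255,-1)
    q=cv2.moments(m&k,True);return (q['m10']/q['m00'],q['m01']/q['m00'])
Y_=((22,100,80),(32,255,255))
# home-middle centroid offset from the model, then same offset at the notch
p0=np.array([.5496,.2435,.1146])
q=tuple(int(v) for v in proj(T,knob(-.698)));p=tuple(int(v) for v in proj(S,knob(-.698)))
k=tri(S,blob(S,*Y_,p,16),T,blob(T,*Y_,q,16));print(k)
d=k[0]-knob(-.698)-(p0-knob(0));print('err out,left,up',(d@N).round(4),(d@Y).round(4),(d@UP).round(4))
"
```

```text
t 25.025 [0.483  0.3072 0.2661] q [ 0.707 -0.39   2.015 -0.422  1.073 -0.045] F [ 0.9  0.3 -0.1] w 1.0 0.0
(array([0.57110425, 0.30617774, 0.12782353]), np.float64(0.0015123476946626766))
err out,left,up -0.0005 -0.001 0.0003
```

View pics/crop6.png

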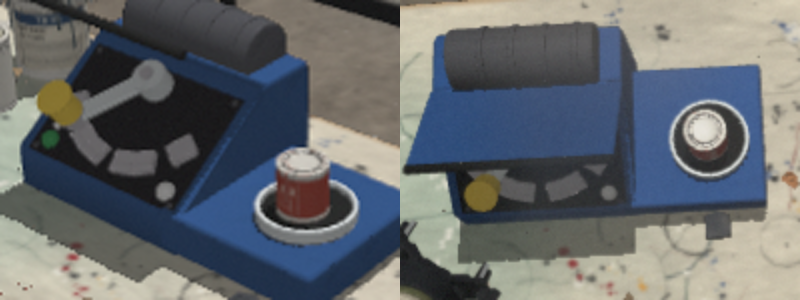

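The lever lies at the left notch by the green bead: knob at scene crop ~(60,102), bead ~(50,138). The knob is within about 1 mm of its modelled home position, the tin is upright inside the rim (~(302,185)), and the hand is clear.

```bash
python3 -c "
from cell import robot
print(robot.sign_off())"
```

```text
the job is handed in; nothing more can be done
None
```

The job is handed in at about 25 s on the robot's clock, but the judge's verdict was not shown: in the last images the red tin stands upright inside the turntable rim, the lever is in the green-bead (left) notch, and the knob is home within about 1 mm.

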